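# Scoop walnuts from the snack box into the turntable organizer

## Task

The empty section of the turntable organizer needs walnuts: take the steel scoop from the grey saucer, scoop walnuts out of the clear snack box and tip at least three of them into that empty section, leaving the rest in the box and none anywhere else. Handle the walnuts only with the scoop, not with the fingers, and then stand the scoop level again in the middle of the saucer and let go. Do not shove the flask, mug, fork or bamboo spoon about.

Things in the scene. Friction and masses are not known exactly. Their poses are not given: they have to be found in the camera images.
- scoop_grip (a point): Grip point on the middle line of the scoop's bamboo handle, a straight flat bar 18 mm wide (y), 15 mm thick. Axes: x level to the scoop's open nose, y across, z up. The bar rises backwards (-x, +z) from the bowl, 55 deg above level. The point is 72 mm behind (-x) and 79 mm above scoop_bowl; the bar's top end 45 mm further up along it, the bowl's back wall 60 mm down along it. Scoop about 130 g.
- scoop_bowl (a point): Centre of the underside of the scoop's flat steel floor; axes as scoop_grip. The bowl is 80 mm long (x -40 to +40 mm), 72 mm wide, sheet 2 mm thick; sides and back 42 mm high, the sides sloping from x = +4 mm down to the floor at x = +32 mm; the nose is open with a straight flat lip. At the start it stands level about the middle of the saucer, nose roughly to the robot's right (world -y).
- saucer: Grey ceramic saucer, 168 mm across and 16 mm high, loose, 0.3 kg; origin at the centre of its underside. Its flat well lies 6 mm above the worktop and is about 124 mm across inside the sloping rim.
- snack_box: Open clear polycarbonate snack box that stays put on grippy feet: outside 225 mm long (its x), 98 mm wide (its y), 56 mm high, walls and floor 3.5 mm thick, upright walls with a rounded cove of about 16 mm radius between floor and end walls; origin at the centre of its underside. Its +x points roughly to world -y, the robot's right; the walnuts lie in the middle and at the +x end.
- walnut1_mid (a point): One of five like walnuts in the shell, 34 mm long and 27 mm thick, 11 g, brown, smooth on steel (friction about 0.3) but too lumpy to roll by themselves; this point is its middle. They start lying on the floor of the snack box, none within 70 mm of the inner face of the box's -x end.
- walnut2_mid (a point): Another walnut, like walnut1_mid.
- walnut3_mid (a point): Another walnut, like walnut1_mid.
- walnut4_mid (a point): Another walnut, like walnut1_mid.
- walnut5_mid (a point): Another walnut, like walnut1_mid.
- organizer (a joint): Angle of the turntable's tray about its vertical axis, rad, counter-clockwise from above positive; at 0 the empty section's middle lies at world (-x, +y) from the axis. The tray turns with slight drag (about 0.06 N m) and stays where it is left.
- organizer_hub (a point): On the turntable's vertical axis at the tray's floor, 23 mm above the worktop; axes turn with the tray. Round tray, 290 mm across, rim 42 mm above its floor; 40 mm high dividers along its x and y axes make four quarters, a knob 38 mm across, 69 mm high stands in the middle. The empty quarter has x < 0, y > 0; the others hold spice jars (88 mm high), a tea tin (70 mm), a box of sachets (66 mm).
- empty_section (a point): Middle of the empty quarter section, 102 mm from the turntable's axis on the line midway between its dividers, 14 mm above the tray's floor and 28 mm below the rim; axes turn with the tray. A free circle of 116 mm diameter fits the section, its centre 20 mm from this point towards the axis.
- flask: Orange insulated flask with black flip-top lid, 72 mm across, 240 mm high, upright; origin at the centre of its underside. Bystander.
- mug: Blue mug, 82 mm across, 92 mm high, handle on its +y side; origin at the centre of its underside. Bystander.
- fork: Stainless fork lying flat, 200 mm long along its x, 24 mm wide, under 7 mm high; origin under its middle. Bystander.
- bamboo_spoon: Small bamboo spoon lying flat, 147 mm long along its x, 39 mm wide, 10 mm high; origin under its middle. Bystander.
Things that resemble listed ones, but are neither listed nor needed, are in the scene too. Leave any yellow look-alike of the part that bears walnut1_mid alone. What is shaped like the part that bears walnut4_mid but pink or turquoise is not meant.

How it is judged:
By the outcome, as a careful person would: the job done as asked, in the order asked, and still so for the second after the job is handed in, with the robot touching nothing.
It also fails if it takes over 72 s, if anything falls off the work surface, if the arm or the gripper's body presses on something with over 40 N, if the wrist force passes 120 N, or if a joint passes its speed limit or range.

## Robot

A 6-joint arm with a two-finger parallel gripper is mounted at the origin on the work surface. World frame = base frame: x ahead of the robot, y to its left, z up, the work surface at z = 0. Lengths are in mm, angles in rad, forces in N, time in s.
With the tool pointing down it reaches from about 325 to 875 mm from the base axis. Payload 4.4 kg.
Tool frame: the origin (TCP) lies on the centre line of the jaws, within the pads' length; the fingertips stand ahead of it and the grasp point (between the pads) lies 6 mm ahead of it (ctrl.tcp_to_tips is the z of the fingertips in the tool frame, in mm); z points along the fingers, y is the direction in which the jaws open and shut (so a half turn about z gives the same grasp; the last joint's range is limited). The gripper opens to 85 mm and grips with 20 to 120 N. Pads are 22 mm wide; open, the fingers measure 114 mm over their backs; the gripper's body (76 mm by 85 mm) begins 54 mm behind the grasp point. The pads swing forward as they close: fully open they stand 13 mm farther back than shut.
Start: joints at [-1.274, 0.207, 1.542, -0, 1.393, -0.15], TCP at [248.436, -518.563, 256.282] pointing down, gripper open.
Joint ranges: [-2.73, 2.73], [-0.86, 2.22], [0.23, 2.46], [-1.11, 4.25], [0.08, 2.63], [-2.82, 2.82]. Speed limits (rad/s): [2.79, 2.79, 3.14, 3.14, 3.14, 3.14].

## Interface

Orientations are given as a 3x3 rotation matrix whose columns are the frame's x, y, z axes.
In Python, from plant import ctrl, sensors, optics gives the robot as it stands. Calls block until the motion is done:
- ctrl.move_ptp(position, orientation): joint-space move of the TCP to a pose.
- ctrl.move_l(position, rot=None, vel=150, threshold=None): straight line of the TCP; rot=None keeps the orientation; vel is the mean speed in mm/s. With threshold (N) it stops when the force on the tool has changed by that much, and returns True; else False.
- ctrl.set_joints(angles): joint-space move.
- ctrl.gripper_to(opening, force=None): finger opening in mm; force is the grip in N (None keeps the last); returns when the fingers have stopped.
- ctrl.hold(seconds).
- ctrl.solve_ik(position, orientation): joint angles nearest the present ones, or None.
- sensors.read_state(): the state.
- optics.grab_frame(name): name is "scene" or "top" or "wrist"; returns (picture, depth): 384x512x3 uint8, red, green, blue; 384x512 float32, mm along the optical axis (not along the pixel's ray), 0 where there is no reading.
- optics.camera_params(name): a dict with "mtx" (3x3 intrinsics, pixels), "R" (3x3) and "t" (3): a world point X has camera coordinates R X + t; the wrist camera has in their place "T_tool_cam" (4x4, takes a point from camera to tool coordinates, whose origin is the TCP and whose axes are the flange's). Camera axes: x right, y down, z forward; pixel columns grow to the right and rows downward; lengths in mm; the calibration is good to about 2 mm. A picture is of the moment at which its call begins: read the wrist's pose just before it. camera_params takes no time and is no camera call.
A pose or a line that the arm cannot do raises ctrl.MotionError and nothing moves.
- ctrl.finish_job(): hands the job in, once; it reports no verdict.
The state is a dict: "t": time; "q": joint angles; "qvel": joint speeds; "tau": joint torques, N m; "eef_pos": TCP position; "eef_rot": TCP orientation; "force": force on the tool from outside, world axes, zero at the start; "wrist_torque": the same for the moment, N m; "grip_width": finger opening in mm.
Only numpy, scipy, OpenCV 4.12 (cv2) and the standard library are available. Lean on these libraries where they do the work, as an engineer would, in place of code of your own. Each camera call takes 0.05 s, during which the arm holds its last target.

## Working session

There is one attempt and no reset: what is moved stays moved. The work goes in short steps, each a Python script; the robot and the scene stay as the last script left them, time stands still between calls to the robot, and variables do not carry over. Pictures are saved under pics/ and viewed, and the job is handed in when it is done.

```bash
ls; mkdir -p pics
python3 - <<'E'
from plant import ctrl,sensors,optics
import cv2,numpy as np
np.set_printoptions(precision=4,suppress=True)
for n in ["scene","top","wrist"]:
    im,d=optics.grab_frame(n); cv2.imwrite(f"pics/a_{n}.png",cv2.cvtColor(im,cv2.COLOR_RGB2BGR)); np.save(f"pics/a_{n}_d.npy",d)
    print(n,optics.camera_params(n), (d>0).mean())
print(sensors.read_state(),ctrl.tcp_to_tips)
E
```

```text
pics
scene {'mtx': array([[388.4212,   0.    , 256.3075],
       [  0.    , 388.4212, 191.0043],
       [  0.    ,   0.    ,   1.    ]]), 'R': array([[-0.1208,  0.9927,  0.0023],
       [ 0.7566,  0.0936, -0.6472],
       [-0.6426, -0.0765, -0.7623]]), 't': array([  44.4058, -357.9549, 1277.5976])} 0.9960174560546875
top {'mtx': array([[467.3343,   0.    , 254.4285],
       [  0.    , 467.3343, 188.4084],
       [  0.    ,   0.    ,   1.    ]]), 'R': array([[-0.0114, -0.9999, -0.0018],
       [-0.9983,  0.0115, -0.0574],
       [ 0.0574,  0.0011, -0.9983]]), 't': array([   4.2816,  544.7162, 1136.0793])} 0.995849609375
wrist {'mtx': array([[300.3991,   0.    , 255.1553],
       [  0.    , 300.3991, 188.5277],
       [  0.    ,   0.    ,   1.    ]]), 'T_tool_cam': array([[  -0.0014,   -0.946 ,   -0.3241,   83.8073],
       [   1.    ,   -0.0014,   -0.0004,   -0.3399],
       [  -0.0001,   -0.3241,    0.946 , -117.0289],
       [   0.    ,    0.    ,    0.    ,    1.    ]])} 0.9959309895833334
{'t': 0.15, 'q': array([-1.2745,  0.2073,  1.5427, -0.    ,  1.3935, -0.1505]), 'qvel': array([ 0.0008, -0.0015, -0.0025,  0.0004,  0.0012,  0.001 ]), 'tau': array([ -0.0003, -38.3511, -29.2038,  -0.0004,   0.0066,  -0.    ]), 'eef_pos': array([ 248.2647, -518.0138,  255.3277]), 'eef_rot': array([[ 0.9018,  0.4321, -0.0006],
       [ 0.4321, -0.9018,  0.0018],
       [ 0.0003, -0.0019, -1.    ]]), 'force': array([ 0.0963, -0.4421, -1.0327]), 'wrist_torque': array([0.03  , 0.0003, 0.0027]), 'grip_width': 85.39451671616482} 25.0
```

View pics/a_scene.png

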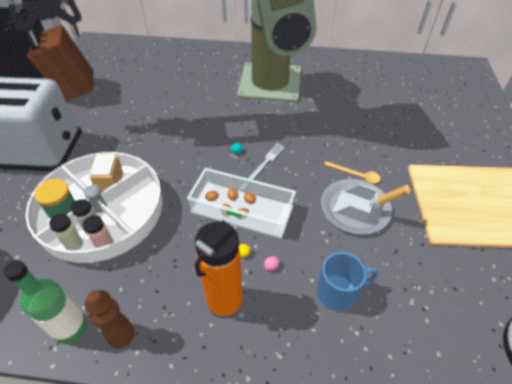

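View pics/a_top.png

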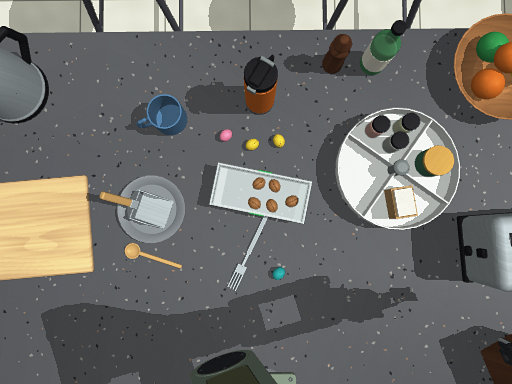

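View pics/a_wrist.png

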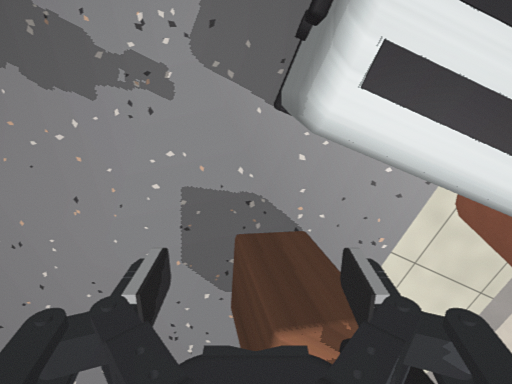

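```bash
cat > h.py <<'E'
import numpy as np,cv2
from plant import ctrl,sensors,optics
np.set_printoptions(precision=3,suppress=True,linewidth=150)
P={n:optics.camera_params(n) for n in ("scene","top","wrist")}
def grab(n,tag):
    im,d=optics.grab_frame(n); im=cv2.cvtColor(im,cv2.COLOR_RGB2BGR)
    cv2.imwrite(f"pics/{tag}_{n}.png",im); np.save(f"pics/{tag}_{n}_d.npy",d); return im,d
def load(n,tag): return cv2.imread(f"pics/{tag}_{n}.png"),np.load(f"pics/{tag}_{n}_d.npy")
def cam(n,eef=None):
    p=P[n]
    if n!="wrist": return p["mtx"],p["R"],p["t"]
    T=np.eye(4);T[:3,:3]=eef[1];T[:3,3]=eef[0]
    M=np.linalg.inv(T@p["T_tool_cam"]); return p["mtx"],M[:3,:3],M[:3,3]
def cloud(d,c):
    K,R,t=c; v,u=np.mgrid[:d.shape[0],:d.shape[1]]
    X=np.stack([(u-K[0,2])/K[0,0]*d,(v-K[1,2])/K[1,1]*d,d],-1)
    W=(X-t)@R; W[d<=0]=np.nan; return W
def plane(uv,z,c):
    K,R,t=c; uv=np.atleast_2d(uv).astype(float)
    r=np.c_[(uv[:,0]-K[0,2])/K[0,0],(uv[:,1]-K[1,2])/K[1,1],np.ones(len(uv))]@R
    o=-R.T@t; return o+r*((z-o[2])/r[:,2])[:,None]
def proj(X,c):
    K,R,t=c; x=(np.atleast_2d(X)@R.T+t)@K.T; return x[:,:2]/x[:,2:]
def crop(im,x0,y0,x1,y1,s,name): cv2.imwrite(f"pics/{name}.png",cv2.resize(im[y0:y1,x0:x1],None,fx=s,fy=s,interpolation=cv2.INTER_CUBIC))
E
python3 - <<'E'
from h import *
im,d=load("top","a"); crop(im,200,140,330,230,6,"c_box"); crop(im,80,160,200,280,5,"c_sau"); crop(im,325,95,470,240,4,"c_org")
W=cloud(d,cam("top"))
for name,u,v in [("table",300,240),("saucerwell",150,235),("board",40,220),("boxfloor",230,190),("orgfloor",360,165)]:
    print(name,W[v,u])
E
```

```text
table [ 416.069 -113.59    -0.331]
saucerwell [nan nan nan]
board [473.039 525.227  16.788]
boxfloor [542.243  59.031   1.93 ]
orgfloor [ 599.039 -262.071   21.555]
```

View pics/c_box.png

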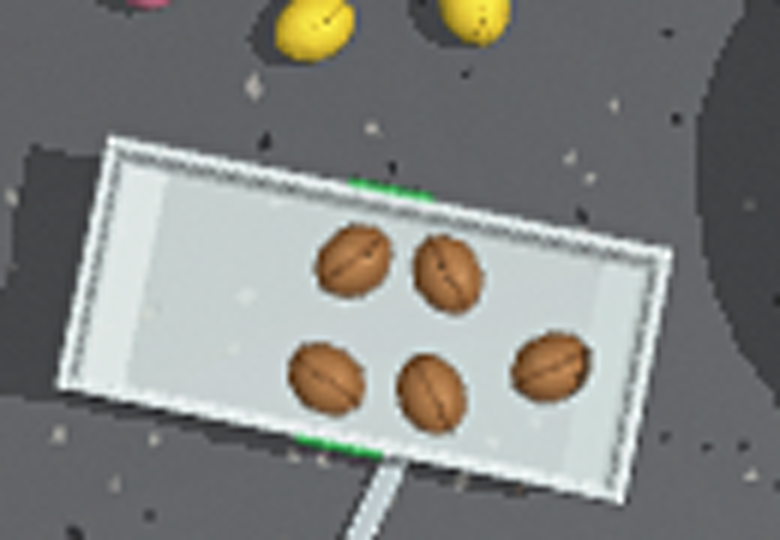

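View pics/c_sau.png

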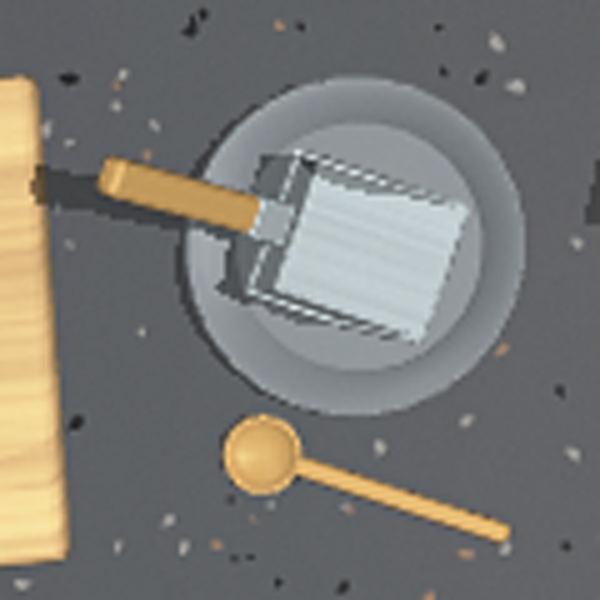

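View pics/c_org.png

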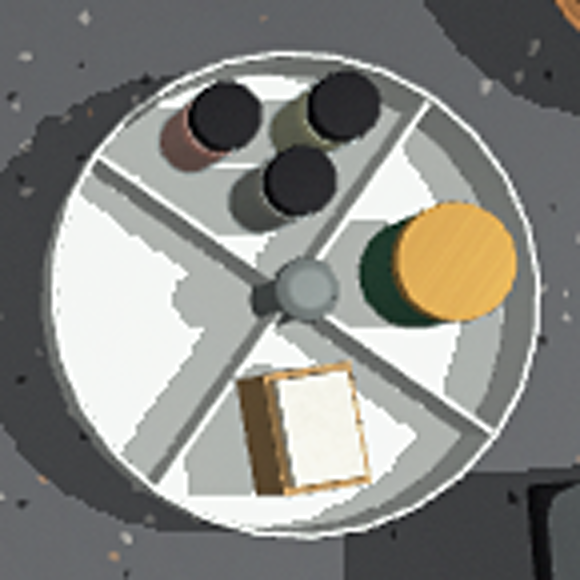

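```bash
cat > meas.py <<'E'
from h import *
def walnuts(im,c,roi):
    hsv=cv2.cvtColor(im,cv2.COLOR_BGR2HSV); m=cv2.inRange(hsv,(5,100,50),(18,255,230))
    k=np.zeros_like(m); x0,y0,x1,y1=roi; k[y0:y1,x0:x1]=m[y0:y1,x0:x1]
    n,l,s,cc=cv2.connectedComponentsWithStats(k); return [(cc[i],s[i,4]) for i in range(1,n) if s[i,4]>20]
E
python3 - <<'E'
from meas import *
for n in ("top","scene"):
    im,d=load(n,"a"); c=cam(n); W=cloud(d,c); hsv=cv2.cvtColor(im,cv2.COLOR_BGR2HSV); Z=W[...,2]
    print("==",n,"table z",np.nanmedian(Z[(abs(Z)<8)]))
    # saucer: points z>10..18 annulus
    # organizer rim z 60..68
    for nm,lo,hi,box,R in [("rim",59,68,(330,100,465,235) if n=="top" else (20,145,170,265),145)]:
        x0,y0,x1,y1=box; S=W[y0:y1,x0:x1].reshape(-1,3); S=S[(S[:,2]>lo)&(S[:,2]<hi)]
        S=S[(np.hypot(*(S[:,:2]-np.median(S[:,:2],0)).T)<160)]
        c0=np.array([ (S[:,0].max()+S[:,0].min())/2,(S[:,1].max()+S[:,1].min())/2])
        from scipy.optimize import least_squares
        r=least_squares(lambda p:np.hypot(S[:,0]-p[0],S[:,1]-p[1])-p[2],[*c0,143],loss="soft_l1",f_scale=2)
        print(nm,len(S),r.x)
    rois={"top":(240,170,305,215),"scene":(195,180,270,222)}[n]
    for cc,a in walnuts(im,c,rois): print("walnut",cc,a,plane(cc,17,c)[0],W[int(cc[1]),int(cc[0])])
    # handle
    hb={"top":(95,185,135,215),"scene":(370,180,415,210)}[n]
    m=cv2.inRange(hsv,(8,90,60),(28,255,255)); mk=np.zeros_like(m);x0,y0,x1,y1=hb; mk[y0:y1,x0:x1]=m[y0:y1,x0:x1]
    S=W[mk>0]; S=S[S[:,2]>35]; mu=S.mean(0); u,s,vt=np.linalg.svd(S-mu); dd=vt[0]*np.sign(vt[0][2]); print("handle",len(S),mu,dd,"elev",np.degrees(np.arcsin(dd[2])),"zrange",S[:,2].min(),S[:,2].max(), "yaw of -dd xy",np.degrees(np.arctan2(-dd[1],-dd[0])))
E
```

```text
== top table z -0.11759269704941501
rim 1084 [ 586.419 -344.227  139.392]
walnut [258.574 183.065] 108 [557.718 -12.304  17.   ] [556.946 -10.801  30.727]
walnut [274.083 185.266] 109 [551.846 -50.424  17.   ] [551.393 -49.523  34.28 ]
walnut [253.807 202.697] 109 [509.502  -0.017  17.   ] [510.819   1.881  31.727]
walnut [291.28  200.813] 107 [513.08  -92.153  17.   ] [514.62  -90.368  31.676]
walnut [271.248 205.138] 109 [503.019 -42.787  17.   ] [503.047 -41.685  31.696]
handle 252 [520.631 317.182  96.468] [0.191 0.568 0.801] elev 53.219858852446954 zrange 56.550080299045504 127.34993970173203 yaw of -dd xy -108.56351479268683
== scene table z -0.9795451058364208
rim 1394 [ 589.311 -341.599  139.262]
walnut [232.192 193.603] 78 [501.337 -42.89   17.   ] [509.072 -41.569  28.61 ]
walnut [211.325 195.262] 80 [512.737 -92.271  17.   ] [519.504 -90.909  26.275]
walnut [249.366 197.366] 82 [507.957   0.175  17.   ] [517.332   0.696  29.778]
handle 261 [525.171 319.141  94.847] [0.18  0.561 0.808] elev 53.880706506715455 zrange 54.34297451794687 125.53634247467221 yaw of -dd xy -107.77483103244542
```

Run:
```python
from meas import *
c=cam("top")
f=lambda pts,s,o,z: plane(np.array(pts)/s+np.array(o)-0.4,z,c)
B=f([(112,140),(668,252),(620,498),(65,385)],6,(200,140),56); print("box corners\n",B); 
print("sides",[np.linalg.norm(B[i]-B[(i+1)%4]) for i in range(4)]); ctr=B.mean(0); ax=(B[1]+B[2]-B[0]-B[3])[:2]; print(ctr,"yaw",np.degrees(np.arctan2(ax[1],ax[0])), np.degrees(np.arctan2(*(B[2]-B[3])[[1,0]])),np.degrees(np.arctan2(*(B[1]-B[0])[[1,0]])))
print("knob",f([(305,288)],4,(325,95),92))
# rim extremes left/right/top/bottom in crop
E=f([(45,290),(543,290),(298,52),(300,537)],4,(325,95),65); print("rim ext",E, E[0]-E[1],E[2]-E[3])
print("divider ends", f([(100,160),(493,432),(425,105),(153,485)],4,(325,95),63))
S=f([(183,245),(526,245),(355,75),(355,415)],5,(80,160),14); print("saucer ext",S,S[0]-S[1],S[2]-S[3],"ctr",(S[0,1]+S[1,1])/2,(S[2,0]+S[3,0])/2)
W=f([(255,246),(480,246),(362,122),(362,371)],5,(80,160),6); print("well",W)
L=f([(468,205),(420,343)],5,(80,160),7); print("lip",L,L.mean(0),np.linalg.norm(L[0]-L[1]))
H=f([(110,177)],5,(80,160),124);print("handle top",H)
```

```text
box corners
 [[ 604.274   83.589   56.   ]
 [ 557.092 -136.615   56.   ]
 [ 460.011 -115.898   56.   ]
 [ 507.09   102.861   56.   ]]
sides [np.float64(225.20217046202478), np.float64(99.26695492153287), np.float64(223.76760255824772), np.float64(99.07584477456862)]
[532.117 -16.516  56.   ] yaw -102.11948930546616 -102.14552085265824 -102.09362358271778
knob [[ 586.827 -340.187   92.   ]]
rim ext [[ 590.138 -195.053   65.   ]
 [ 586.739 -489.137   65.   ]
 [ 730.651 -348.637   65.   ]
 [ 442.968 -341.427   65.   ]] [  3.4   294.084   0.   ] [287.683  -7.211   0.   ]
divider ends [[ 667.561 -229.743   63.   ]
 [ 503.269 -457.502   63.   ]
 [ 698.307 -423.889   63.   ]
 [ 474.375 -256.474   63.   ]]
saucer ext [[498.917 339.09   14.   ]
 [496.99  170.079  14.   ]
 [581.977 254.444  14.   ]
 [414.624 254.212  14.   ]] [  1.927 169.011   0.   ] [167.353   0.232   0.   ] ctr 254.58465952992464 498.30016736410926
well [[498.155 305.735   6.   ]
 [496.883 194.103   6.   ]
 [559.192 252.718   6.   ]
 [435.79  252.568   6.   ]]
lip [[517.255 199.852   7.   ]
 [449.292 223.682   7.   ]] [483.273 211.767   7.   ] 72.02018127466481
handle top [[527.678 339.155 124.   ]]
```

```bash
cat > sc.py <<'E'
from meas import *
from scipy.spatial.transform import Rotation as Ro
GR=np.array([-72,0,79.]); A=np.radians(20)
BOX=np.array([532.1,-16.5]); BY=np.radians(-102.1); HUB=np.array([588,-342.]); SAU=np.array([498.2,254.4])
S0=np.array([496.1,249.7,6.]); Y0=np.radians(-108.7)
def Rs(yaw,th): return Ro.from_euler("ZY",[yaw,-th]).as_matrix()
def nominal(sign=-1):
    z=np.array([np.sin(A),0,-np.cos(A)]); y=np.array([0,sign,0.]); x=np.cross(y,z)
    Rt=np.c_[x,y,z]; return Rt, GR-6*z      # tool in scoop frame
import os
def rel():
    if os.path.exists("rel.npz"): f=np.load("rel.npz"); return f["R"],f["p"]
    return nominal()
def tool(bowl,yaw,th=0):
    R=Rs(yaw,th); Rt,p=rel(); return np.asarray(bowl)+R@p, R@Rt
def fromlip(lip,yaw,th): return np.asarray(lip)-Rs(yaw,th)@np.array([40,0,0.])
def fromrear(r,yaw,th): return np.asarray(r)+Rs(yaw,th)@np.array([40,0,0.])
def boxpt(x,y,z): return np.array([*(BOX+x*np.array([np.cos(BY),np.sin(BY)])+y*np.array([-np.sin(BY),np.cos(BY)])),z])
E
rm -f rel.npz
python3 - <<'E'
import sc; from sc import *
D=np.radians
poses={"grip":(S0,Y0,0),"lift":(S0+[0,0,120],Y0,0),"enterhi":(fromlip(boxpt(-33,0,100),BY,D(-30)),BY,D(-30)),
"enter":(fromlip(boxpt(-33,0,4),BY,D(-30)),BY,D(-30)),"lev":(fromlip(boxpt(8,0,4),BY,0),BY,0),"end":(fromlip(boxpt(88,0,4),BY,0),BY,0),
"up":(fromrear(boxpt(8,0,7),BY,D(20)),BY,D(20)),"uphi":(fromrear(boxpt(8,0,120),BY,D(25)),BY,D(25)),
"pre":(fromlip([576,-262,140],D(-95),D(20)),D(-95),D(20)),"pour":(fromlip([576,-262,58],D(-95),D(-55)),D(-95),D(-55)),"place":([*SAU,6],Y0,0)}
for sg in (-1,1):
    Rt,p=nominal(sg)
    for k,(b,y,t) in poses.items():
        R=Rs(y,t); pos=b+R@p; q=ctrl.solve_ik(pos,R@Rt); print(sg,k,pos,q)
E
```

```text
-1 grip [519.842 319.843  90.638] [ 0.519  0.623  1.364 -0.232  1.424 -2.231]
-1 lift [519.842 319.843 210.638] [ 0.519  0.496  1.29  -0.229  1.62  -2.277]
-1 enterhi [550.851  70.966 230.325] None
-1 enter [550.851  70.966 134.325] None
-1 lev [554.33   87.196  88.638] [ 0.167  0.473  1.606 -0.346  1.216 -2.617]
-1 end [537.561   8.973  88.638] [ 0.036  0.411  1.7   -0.372  1.147 -2.72 ]
-1 up [543.199  35.27   74.887] [ 0.219  0.601  1.571 -0.641  1.357 -2.445]
-1 uphi [544.39   40.829 182.317] [ 0.255  0.494  1.51  -0.684  1.562 -2.516]
-1 pre [ 587.864 -126.396  180.526] None
-1 pour [ 575.659 -265.899  199.972] [-0.778  0.575  1.27   0.462  1.701  2.416]
-1 place [521.942 324.543  90.638] [ 0.523  0.631  1.35  -0.23   1.43  -2.229]
1 grip [519.842 319.843  90.638] [ 0.519  0.623  1.364 -0.232  1.424  0.91 ]
1 lift [519.842 319.843 210.638] [ 0.519  0.496  1.29  -0.229  1.62   0.864]
1 enterhi [550.851  70.966 230.325] [-0.12   0.161  1.66   0.18   1.309  0.045]
1 enter [550.851  70.966 134.325] [-0.12   0.274  1.741  0.194  1.118  0.007]
1 lev [554.33   87.196  88.638] [ 0.167  0.473  1.606 -0.346  1.216  0.525]
1 end [537.561   8.973  88.638] [ 0.036  0.411  1.7   -0.372  1.147  0.422]
1 up [543.199  35.27   74.887] [ 0.219  0.601  1.571 -0.641  1.357  0.697]
1 uphi [544.39   40.829 182.317] [ 0.255  0.494  1.51  -0.684  1.562  0.625]
1 pre [ 587.864 -126.396  180.526] [-0.044  0.422  1.58  -0.737  1.272  0.318]
1 pour [ 575.659 -265.899  199.972] [-0.778  0.575  1.27   0.462  1.701 -0.726]
1 place [521.942 324.543  90.638] [ 0.523  0.631  1.35  -0.23   1.43   0.913]
```

```bash
sed -i 's/def nominal(sign=-1)/def nominal(sign=1)/' sc.py
python3 - <<'E'
from sc import *
p,R=tool(S0,Y0,0)
ctrl.move_ptp(p-110*R[:,2],R)
s=sensors.read_state(); print(s["t"],s["eef_pos"],p-110*R[:,2])
grab("wrist","b"); grab("scene","b")
c=cam("wrist",(s["eef_pos"],s["eef_rot"])); 
im,d=load("wrist","b"); W=cloud(d,c); 
hsv=cv2.cvtColor(im,cv2.COLOR_BGR2HSV); m=cv2.inRange(hsv,(8,90,60),(28,255,255))
g=np.array([*(S0+Rs(Y0,0)@GR)]); print("pred grip px",proj(g,c), g)
S=W[(m>0)]; S=S[(S[:,2]>40)&(np.linalg.norm(S-g,axis=1)<70)]; print(len(S),S.mean(0))
l=(S-g)@Rs(Y0,0); print("scoop-frame mean",l.mean(0),"min",l.min(0),"max",l.max(0))
E
```

```text
3.3667 [532.572 354.544 194.171] [531.904 355.479 194.004]
pred grip px [[254.588 192.352]] [519.184 317.899  85.   ]
562 [527.604 341.168 117.044]
scoop-frame mean [-24.74    0.516  32.044] min [-31.153  -7.892 -16.237] max [ 1.751  9.308 40.227]
```

View pics/b_wrist.png

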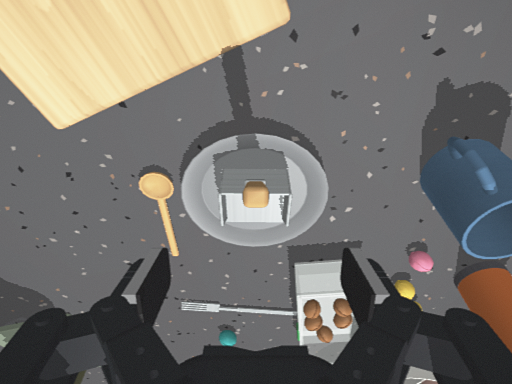

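View pics/b_scene.png

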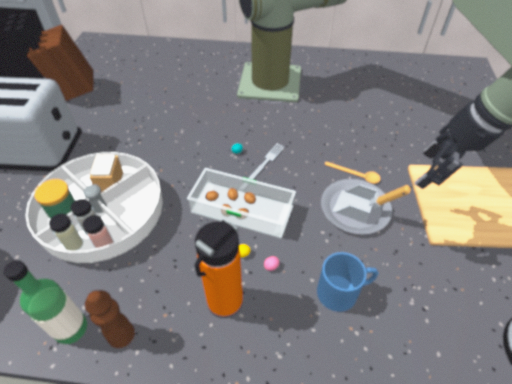

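Run:
```python
from sc import *
p,R=tool(S0,Y0,0)
print(ctrl.move_l(p,R,vel=120,threshold=10)); s=sensors.read_state(); print(s["eef_pos"],p,s["force"])
print(ctrl.gripper_to(10,force=80)); s=sensors.read_state(); print(s["t"],s["grip_width"],s["eef_pos"],s["force"])
# relation
Rsc=Rs(Y0,0); np.savez("rel.npz",R=Rsc.T@s["eef_rot"],p=Rsc.T@(s["eef_pos"]-S0))
p,R=s["eef_pos"].copy(),s["eef_rot"].copy()
print(ctrl.move_l(p+[0,0,110],R,vel=150)); s=sensors.read_state(); print(s["t"],s["eef_pos"],s["force"],s["grip_width"])
grab("scene","c"); grab("top","c")
```

```text
False
[520.619 320.411  91.631] [519.842 319.843  90.638] [-0.028  0.049  0.694]
False
5.1583 16.75712501973534 [520.097 320.17   90.936] [1.271 1.85  0.454]
False
6.0417 [519.328 319.793 199.62 ] [ 1.028 -0.008 -1.248] 17.1749512072141
```

View pics/c_scene.png

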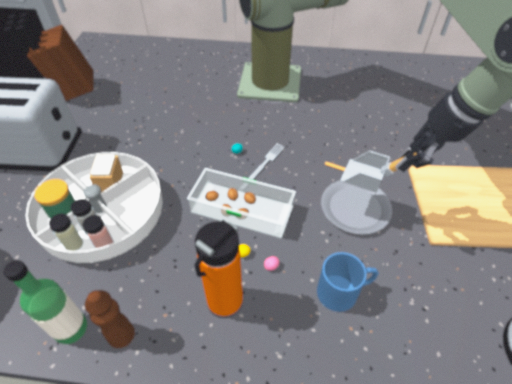

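View pics/c_top.png

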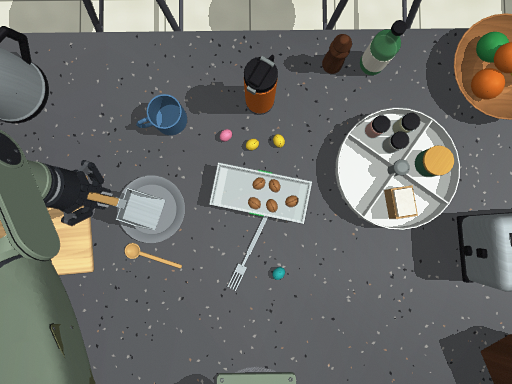

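```bash
cat >> sc.py <<'E'
def scoop_now(s):
    Rt,p=rel(); R=s["eef_rot"]@Rt.T; return s["eef_pos"]-R@p,R
def overlay(n,tag,b,R,box,sc,name):
    im=load(n,tag)[0].copy(); x0,y0,x1,y1=box; im=cv2.resize(im[y0:y1,x0:x1],None,fx=sc,fy=sc,interpolation=cv2.INTER_CUBIC)
    pts=[(40,36,2),(40,-36,2),(-40,36,0),(-40,-36,0),(-40,36,42),(-40,-36,42),(4,36,42),(4,-36,42),tuple(GR)]
    for q in proj(b+np.array(pts)@R.T,cam(n)): 
        q=(q+.5-[x0,y0])*sc; cv2.circle(im,(int(q[0]),int(q[1])),3,(0,0,255),1)
    cv2.imwrite(f"pics/{name}.png",im)
E
python3 - <<'E'
from sc import *
b,R=scoop_now(sensors.read_state()); print(b)
overlay("top","c",b,R,(70,160,200,260),6,"ov_c"); overlay("scene","c",b,R,(310,130,440,250),5,"ov_cs")
E
```

```text
[494.873 249.029 114.29 ]
```

View pics/ov_c.png

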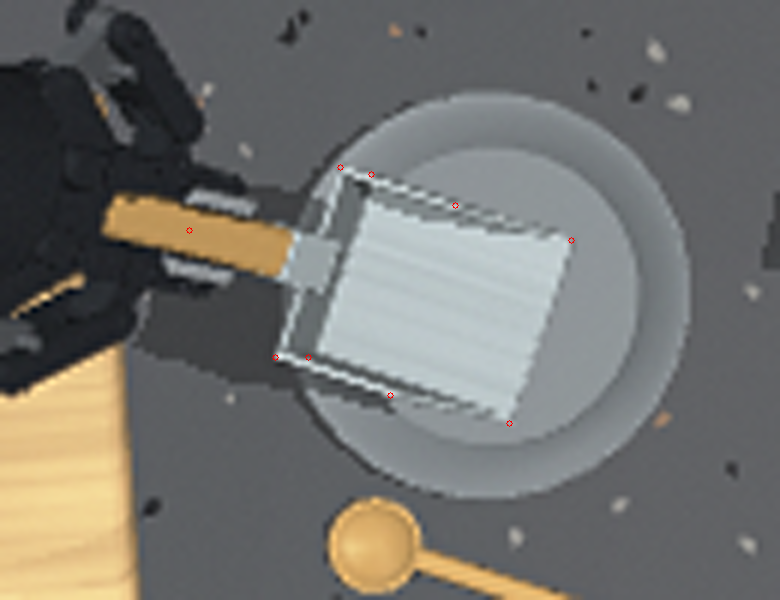

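View pics/ov_cs.png

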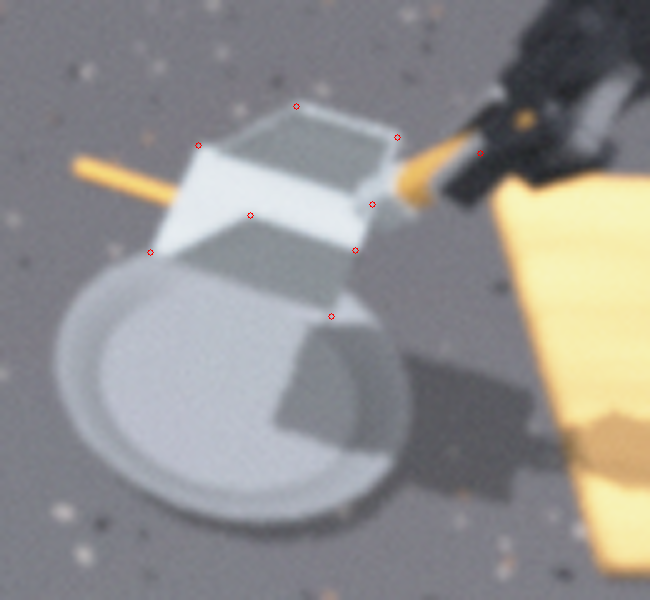

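Run:
```python
from sc import *
D=np.radians; th=D(-35)
p,R=tool(fromlip(boxpt(-36,0,95),BY,th),BY,th); ctrl.move_ptp(p,R)
s=sensors.read_state(); b,Rr=scoop_now(s); print(s["t"],s["force"],"lip",b+Rr@[40,0,0],boxpt(-36,0,95))
grab("top","d"); overlay("top","d",b,Rr,(200,130,330,230),6,"ov_d"); grab("scene","d"); overlay("scene","d",b,Rr,(180,100,310,240),5,"ov_ds")
```

```text
7.15 [-0.347 -0.36  -1.544] lip [539.184  19.284  94.593] [539.646  18.7    95.   ]
```

View pics/ov_d.png

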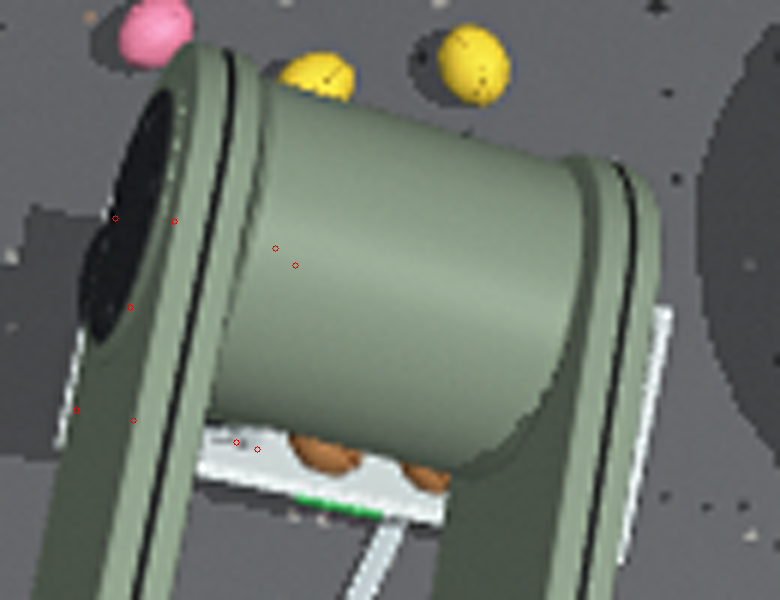

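View pics/ov_ds.png

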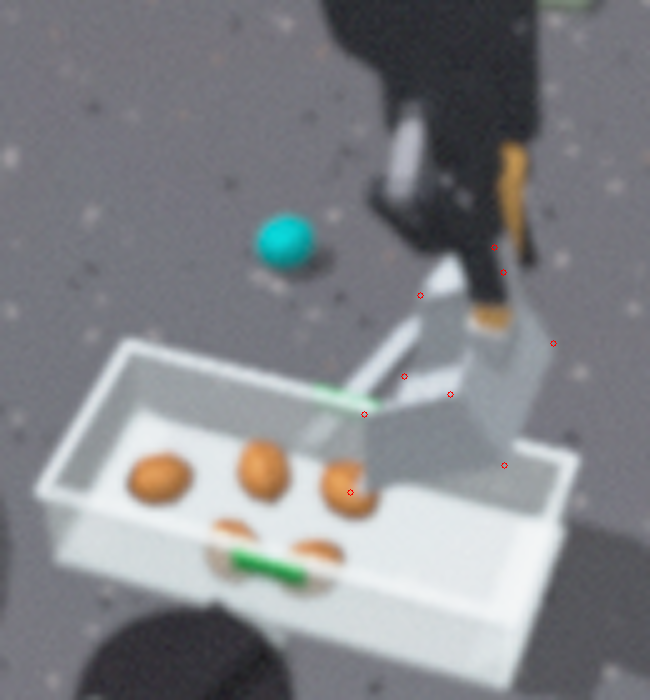

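Run:
```python
from sc import *
B=plane(np.array([(128,342),(578,458),(508,690),(38,494)])/5+[180,100]-.4,56,cam("scene")); print(B,B.mean(0))
```

```text
[[ 461.01  -114.314   56.   ]
 [ 508.294  107.8     56.   ]
 [ 639.971   85.797   56.   ]
 [ 560.057 -135.364   56.   ]] [542.333 -14.02   56.   ]
```

```bash
sed -i 's/BOX=np.array(\[532.1,-16.5\])/BOX=np.array([533,-15.6])/' sc.py
python3 - <<'E'
from sc import *
D=np.radians; th=D(-35)
p,R=tool(fromlip(boxpt(-36,0,20),BY,th),BY,th); print(ctrl.move_l(p,R,vel=120,threshold=10)); s=sensors.read_state(); b,Rr=scoop_now(s); print(s["t"],s["force"],"lip",b+Rr@[40,0,0])
p,R=tool(fromlip(boxpt(-36,0,-3),BY,th),BY,th); print(ctrl.move_l(p,R,vel=20,threshold=4)); s=sensors.read_state(); b,Rr=scoop_now(s); print(s["t"],s["force"],"lip",b+Rr@[40,0,0],boxpt(-36,0,0))
grab("scene","e"); overlay("scene","e",b,Rr,(180,100,310,240),5,"ov_es")
E
```

```text
False
8.025 [ 0.727 -0.317 -1.001] lip [541.344  19.771  20.558]
True
8.8417 [1.003 0.296 4.325] lip [540.432  19.946   3.028] [540.546  19.6     0.   ]
```

View pics/ov_es.png

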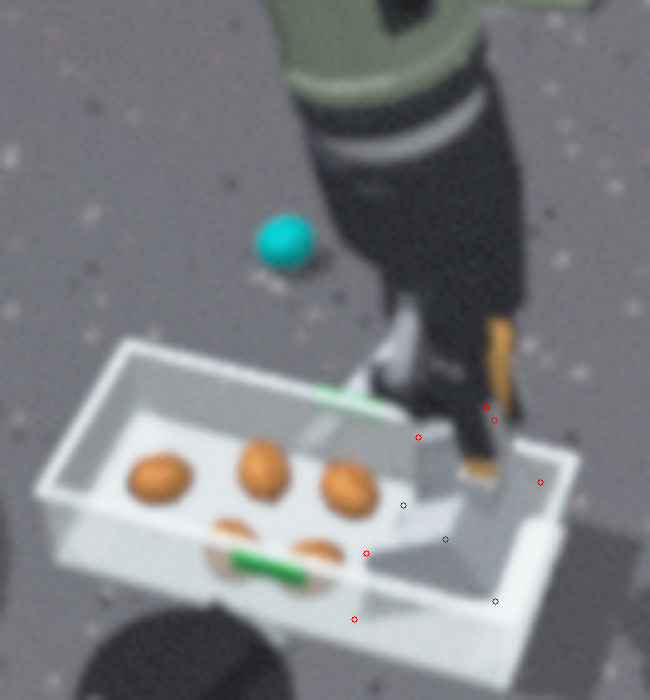

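Run:
```python
from sc import *
D=np.radians
for x,t in [(-28,-28),(-18,-20),(-7,-12),(6,-3)]:
    p,R=tool(fromlip(boxpt(x,0,4.5),BY,D(t)),BY,D(t)); st=ctrl.move_l(p,R,vel=80,threshold=15); s=sensors.read_state(); b,Rr=scoop_now(s); print(st,s["t"],s["force"],"lip",b+Rr@[40,0,0],boxpt(x,0,4.5))
    if st: break
p,R=tool(fromlip(boxpt(8,0,0),BY,D(-3)),BY,D(-3)); st=ctrl.move_l(p,R,vel=15,threshold=4); s=sensors.read_state(); b,Rr=scoop_now(s); print(st,s["t"],s["force"],"lip",b+Rr@[40,0,0])
grab("scene","f"); overlay("scene","f",b,Rr,(180,100,310,240),5,"ov_fs")
```

```text
False 9.1667 [1.004 2.564 2.3  ] lip [538.315  13.086   3.821] [538.869  11.778   4.5  ]
False 9.4667 [-0.822 -0.62   0.646] lip [536.139   2.04    3.884] [536.773   2.      4.5  ]
False 9.775 [-0.233 -0.898  0.741] lip [533.98   -9.169   4.107] [534.467  -8.756   4.5  ]
False 10.125 [-0.386  0.684 -1.661] lip [531.097 -21.553   3.983] [531.742 -21.467   4.5  ]
True 10.35 [0.634 0.953 4.132] lip [531.423 -21.94    3.562]
```

View pics/ov_fs.png

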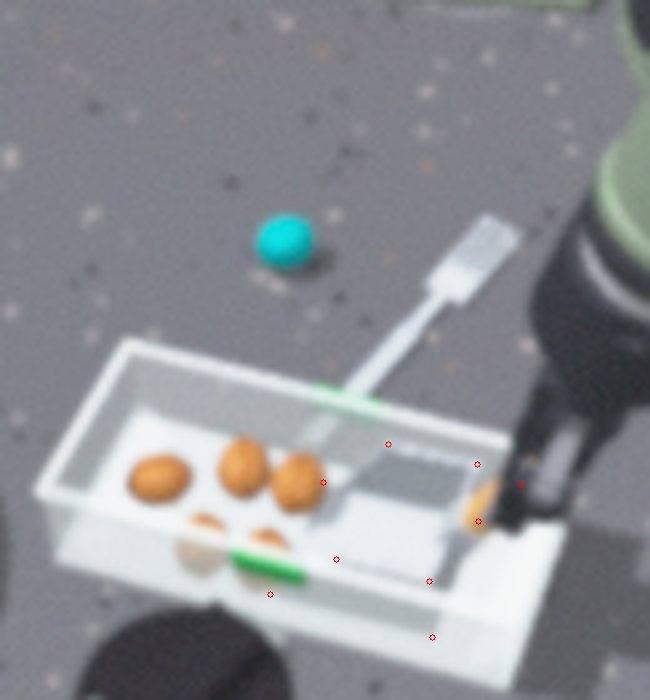

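Run:
```python
from sc import *
D=np.radians
for x in (40,65,84):
    p,R=tool(fromlip(boxpt(x,0,4.3),BY,D(-2)),BY,D(-2)); st=ctrl.move_l(p,R,vel=90,threshold=18); s=sensors.read_state(); b,Rr=scoop_now(s); print(st,s["t"],s["force"],"lip",b+Rr@[40,0,0],boxpt(x,0,4.3))
    if st: break
grab("scene","g"); overlay("scene","g",b,Rr,(180,100,310,240),5,"ov_gs")
grab("top","g"); crop(load("top","g")[0],190,130,330,240,5,"c_g")
```

```text
False 10.9083 [-0.957 -1.159  0.096] lip [523.456 -55.568   3.822] [524.615 -54.711   4.3  ]
False 11.3333 [ 0.261  0.255 -1.141] lip [518.685 -79.531   3.992] [519.375 -79.156   4.3  ]
False 11.6917 [-0.301 -0.288 -1.014] lip [514.731 -98.275   4.044] [515.392 -97.734   4.3  ]
```

View pics/ov_gs.png

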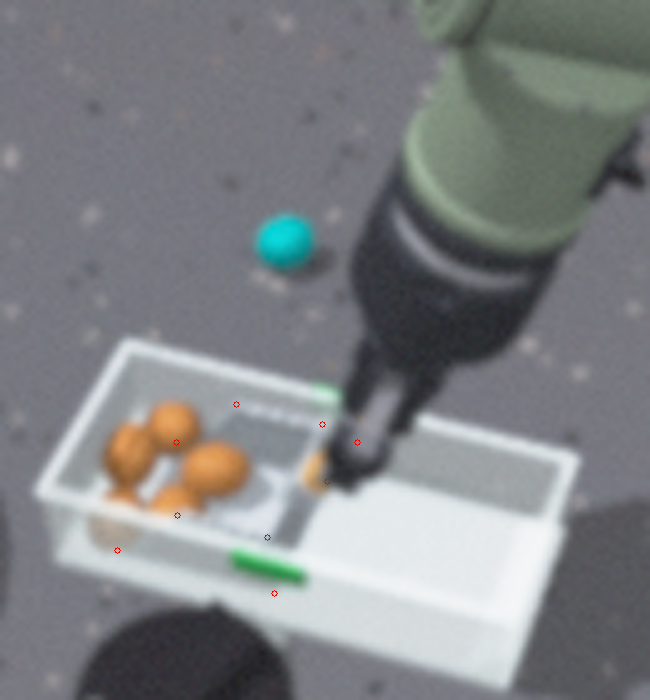

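View pics/c_g.png

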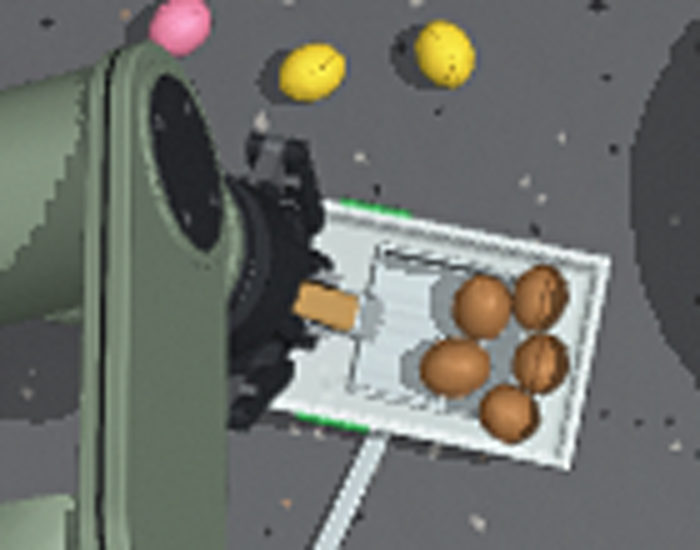

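```bash
cat >> sc.py <<'E'
def tobox(P):
    d=np.atleast_2d(P)[:,:2]-BOX; return np.c_[d@[np.cos(BY),np.sin(BY)],d@[-np.sin(BY),np.cos(BY)]]
E
python3 - <<'E'
from sc import *
im,d=load("top","g")
for q in [(485,305),(455,367),(510,412),(540,297),(540,362)]:
    px=np.array(q)/5+[190,130]-.4; print(px,tobox(plane(px,18,cam("top"))),cloud(d,cam("top"))[int(round(px[1])),int(round(px[0])),2])
E
```

```text
[286.6 190.6] [[62.809 18.876]] 35.5040079598327
[280.6 203. ] [[ 54.307 -13.945]] 33.37961195619219
[291.6 212. ] [[ 85.05  -30.233]] 39.829256650076246
[297.6 189. ] [[88.549 28.105]] 33.02343905272655
[297.6 202. ] [[94.728 -3.257]] 41.921012348110814
```

Run:
```python
from sc import *
D=np.radians
for x,y in ((87,-3.5),(92.5,-3.5)):
    p,R=tool(fromlip(boxpt(x,y,4.3),BY,D(-1)),BY,D(-1)); st=ctrl.move_l(p,R,vel=60,threshold=18); s=sensors.read_state(); b,Rr=scoop_now(s); print(st,s["t"],s["force"],"lip",tobox(b+Rr@[40,0,0]),(b+Rr@[40,0,0])[2])
    if st: break
grab("scene","i"); overlay("scene","i",b,Rr,(180,100,310,240),5,"ov_is")
grab("top","i"); crop(load("top","i")[0],190,130,330,240,5,"c_i")
```

```text
False 12.0417 [-0.583 -0.596 -1.326] lip [[86.839 -3.982]] 4.080358992877699
False 12.2917 [ 0.255  0.554 -1.948] lip [[92.554 -3.184]] 4.30560364309978
```

View pics/ov_is.png

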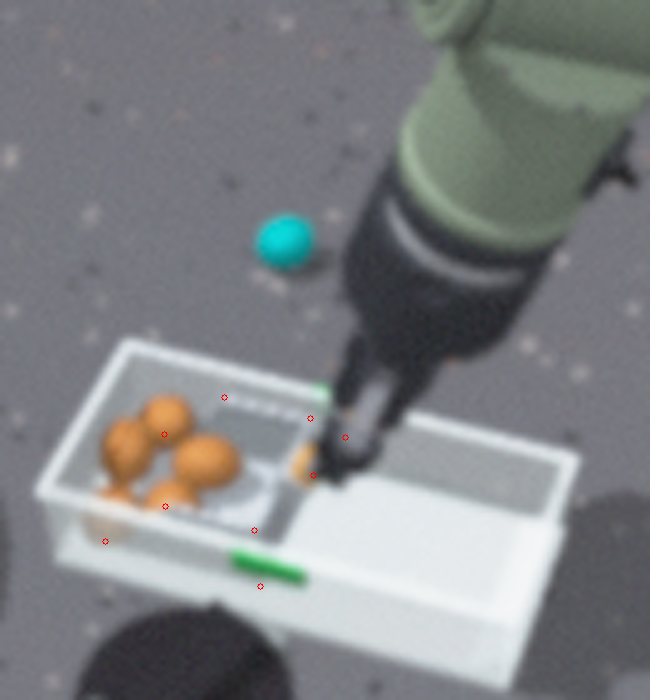

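View pics/c_i.png

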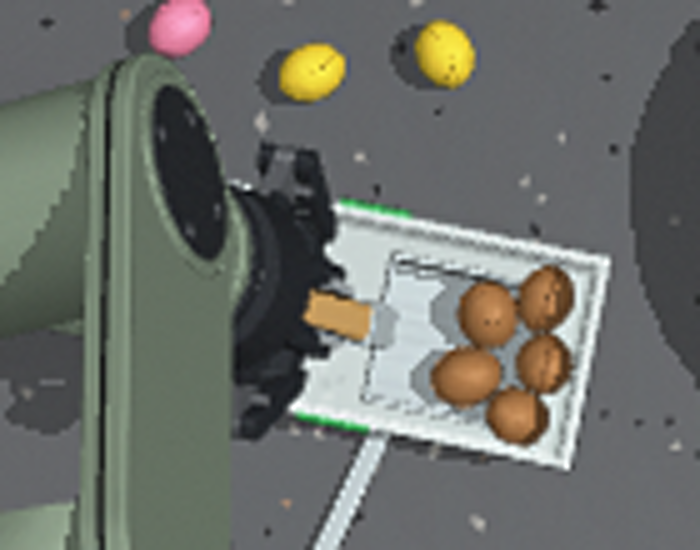

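Run:
```python
from sc import *
D=np.radians
for x,t in ((96,4),(100,9),(102,15),(102,21)):
    z=5.5+80*np.sin(D(t))
    p,R=tool(fromlip(boxpt(x,-3.5,z),BY,D(t)),BY,D(t)); st=ctrl.move_l(p,R,vel=70,threshold=20); s=sensors.read_state(); b,Rr=scoop_now(s); print(st,s["t"],s["force"],"lip",tobox(b+Rr@[40,0,0]),(b+Rr@[40,0,0])[2])
    if st: break
grab("scene","j"); overlay("scene","j",b,Rr,(180,100,310,240),5,"ov_js")
grab("top","j"); crop(load("top","j")[0],190,130,330,240,5,"c_j")
```

```text
False 12.6417 [-0.163 -0.133 -2.093] lip [[95.317 -4.272]] 10.012952772899673
False 12.8917 [-0.243  0.94  -2.342] lip [[99.567 -3.668]] 17.328244528259887
False 13.15 [ 0.723  1.125 -1.521] lip [[101.756  -3.122]] 25.997327056368967
False 13.4083 [ 1.523  0.503 -0.068] lip [[102.089  -3.045]] 34.13904417216145
```

View pics/ov_js.png

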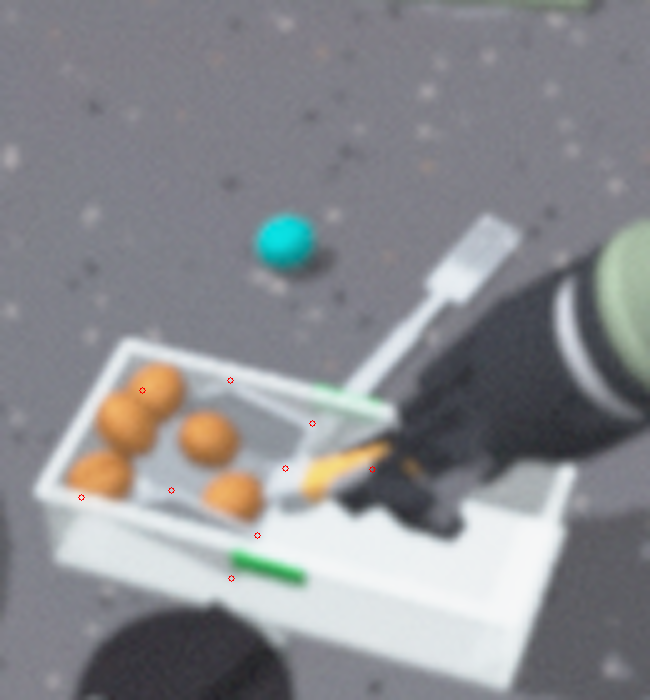

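View pics/c_j.png

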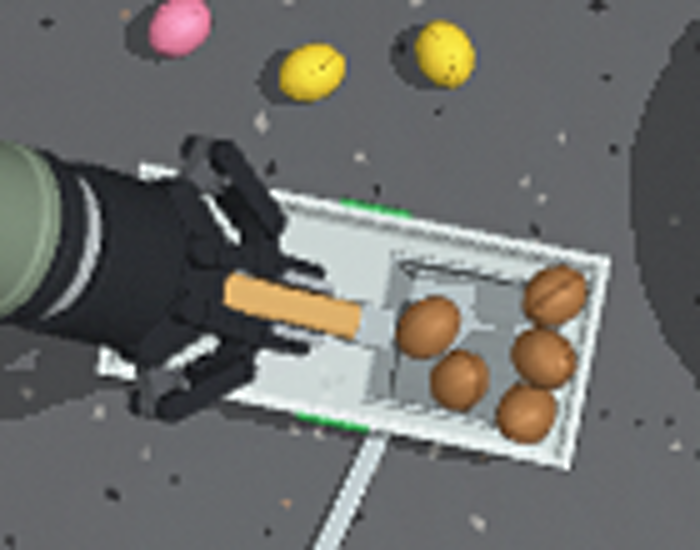

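Run:
```python
from sc import *
D=np.radians
for x,t in ((99,25),(94,30),(97,30)):
    z=6+80*np.sin(D(t))
    p,R=tool(fromlip(boxpt(x,-3,z),BY,D(t)),BY,D(t)); st=ctrl.move_l(p,R,vel=100,threshold=20); s=sensors.read_state(); b,Rr=scoop_now(s); print(st,s["t"],s["force"],"lip",tobox(b+Rr@[40,0,0]),(b+Rr@[40,0,0])[2])
    if st: break
grab("scene","k"); overlay("scene","k",b,Rr,(180,100,310,240),5,"ov_ks")
grab("top","k"); crop(load("top","k")[0],190,130,330,240,5,"c_k")
```

```text
False 13.7583 [ 0.632  0.303 -0.854] lip [[99.084 -3.22 ]] 39.50067792617003
False 14.0083 [ 0.889 -0.784 -0.101] lip [[94.155 -2.917]] 45.81124634805343
False 14.2583 [ 0.553 -0.626 -1.026] lip [[97.623 -3.55 ]] 45.914572659678285
```

View pics/ov_ks.png

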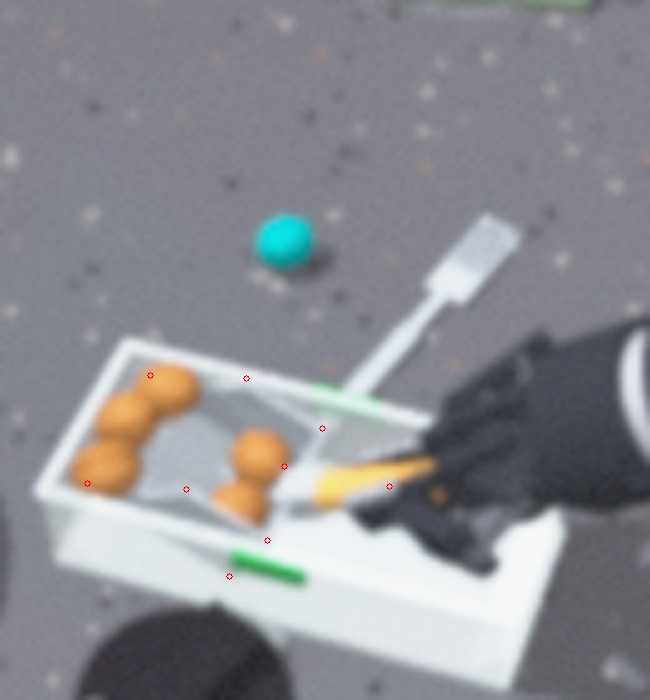

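View pics/c_k.png

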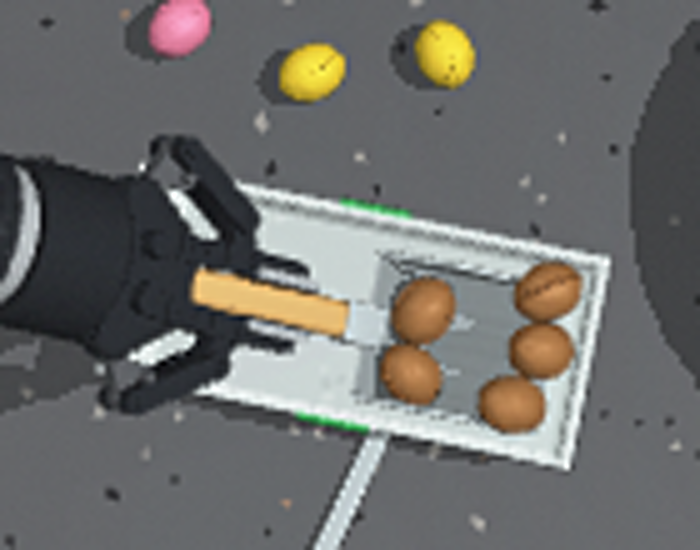

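Run:
```python
from sc import *
D=np.radians; t=D(30); z=6+40
for x,y,w in ((96,4,0),(95,-6,0),(93,3,4),(93,-3,-4),(95,0,0)):
    p,R=tool(fromlip(boxpt(x,y,z),BY+D(w),t),BY+D(w),t); st=ctrl.move_l(p,R,vel=120,threshold=20); s=sensors.read_state(); b,Rr=scoop_now(s); print(st,s["t"],s["force"],"lip",tobox(b+Rr@[40,0,0]),(b+Rr@[40,0,0])[2])
    if st: break
grab("scene","l"); overlay("scene","l",b,Rr,(180,100,310,240),5,"ov_ls")
grab("top","l"); crop(load("top","l")[0],190,130,330,240,5,"c_l")
```

```text
False 14.6083 [ 1.088 -0.072 -0.872] lip [[96.001  4.572]] 45.946138644439735
False 14.8583 [-0.603  0.553 -0.52 ] lip [[94.939 -6.92 ]] 46.011823935535915
False 15.1083 [-0.228  0.072  0.152] lip [[92.828  2.549]] 46.000445173725325
False 15.4 [ 1.27   0.446 -0.191] lip [[93.081 -1.557]] 45.807923549878225
False 15.65 [-0.679 -0.123 -0.872] lip [[95.366 -2.059]] 46.08497313969032
```

View pics/ov_ls.png

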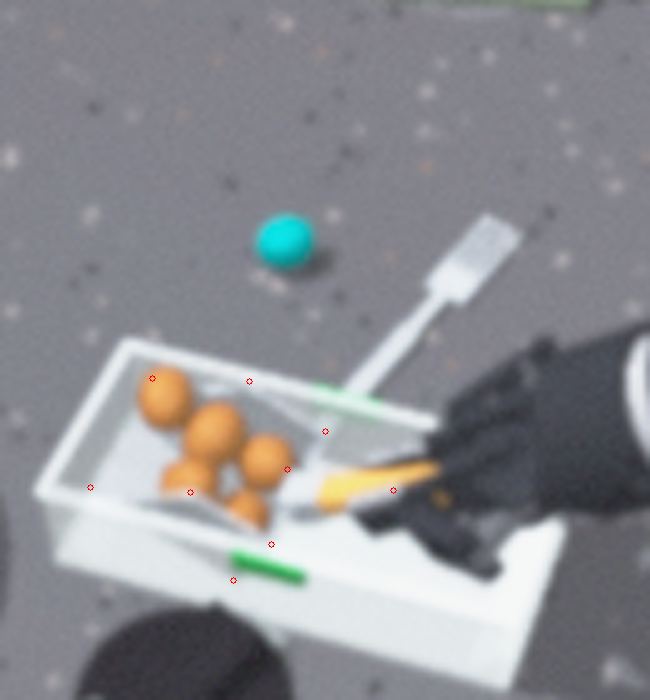

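View pics/c_l.png

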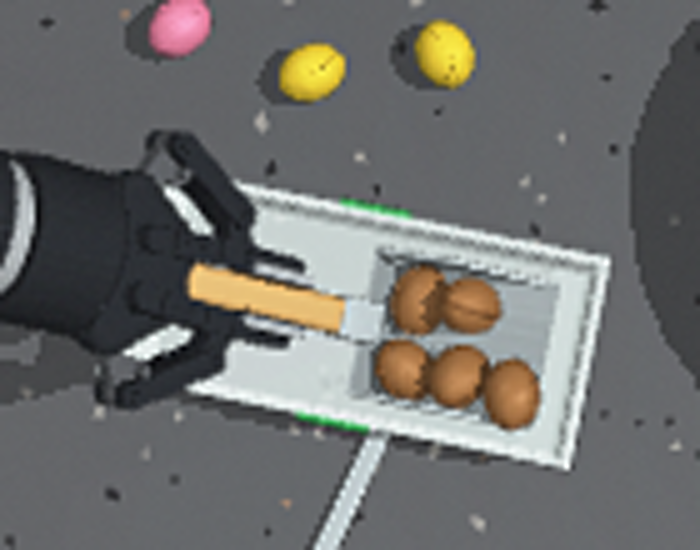

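Run:
```python
from sc import *
D=np.radians
for x,y,w,t in ((93,-8,0,34),(95,3,-3,36),(93,-7,3,36),(95,3,-3,36),(94,-2,0,36)):
    z=6+80*np.sin(D(t)); t=D(t)
    p,R=tool(fromlip(boxpt(x,y,z),BY+D(w),t),BY+D(w),t); st=ctrl.move_l(p,R,vel=150,threshold=20); s=sensors.read_state(); b,Rr=scoop_now(s); print(st,s["t"],s["force"],"lip",tobox(b+Rr@[40,0,0]),(b+Rr@[40,0,0])[2])
    if st: break
grab("scene","m"); overlay("scene","m",b,Rr,(180,100,310,240),5,"ov_ms")
grab("top","m"); crop(load("top","m")[0],190,130,330,240,5,"c_m")
```

```text
False 16.0 [-1.497  0.522  2.759] lip [[92.821 -8.538]] 50.67822906058035
False 16.275 [ 0.958 -2.109  1.136] lip [[95.384  4.137]] 52.977487837829244
False 16.5917 [ 4.737 -4.211 -1.343] lip [[92.529 -5.456]] 53.122702296765354
False 16.9083 [ 1.363 -0.594  1.175] lip [[95.201  3.993]] 53.05538173521008
False 17.1583 [-2.106  1.021  0.997] lip [[93.958 -4.048]] 53.16719479482515
```

View pics/ov_ms.png

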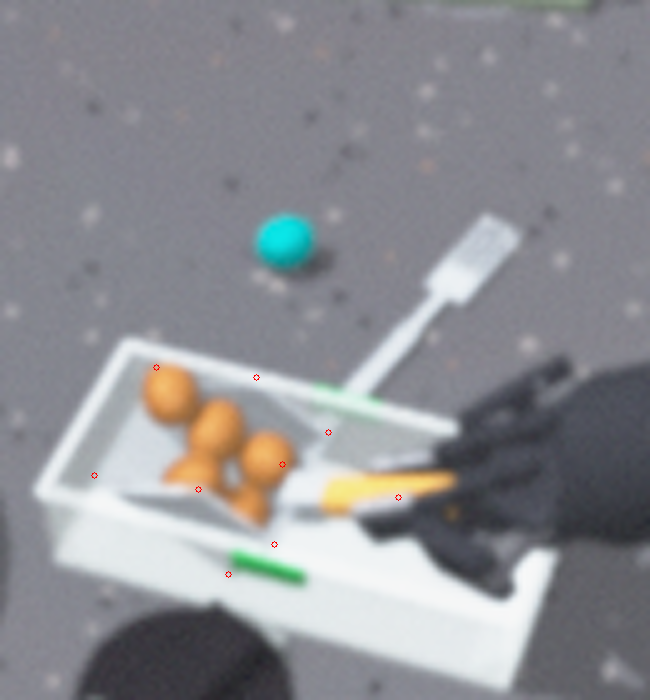

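View pics/c_m.png

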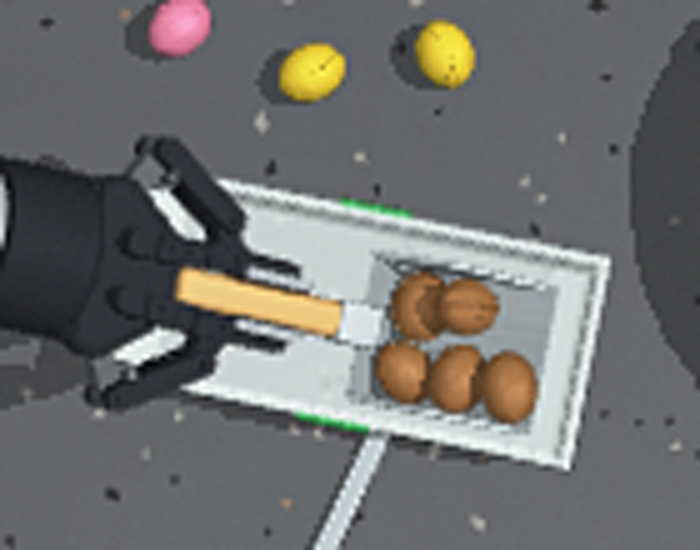

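Run:
```python
from sc import *
D=np.radians; t=D(36)
p,R=tool(fromlip(boxpt(92,-1,140),BY,t),BY,t); st=ctrl.move_l(p,R,vel=90,threshold=15); s=sensors.read_state(); b,Rr=scoop_now(s); print(st,s["t"],s["force"],"lip",b+Rr@[40,0,0])
grab("scene","n"); overlay("scene","n",b,Rr,(180,70,310,210),5,"ov_ns")
for yaw in (-102,-95,-88):
  for th,z in ((36,135),(25,125),(0,85),(-30,65),(-55,58)):
    th=D(th); p,R=tool(fromlip([577,-262,z],D(yaw),th),D(yaw),th); print(yaw,np.degrees(th),p,ctrl.solve_ik(p,R))
```

```text
False 18.375 [-1.064 -0.252 -1.673] lip [ 512.209 -105.43   139.311]
-102 36.0 [ 606.763 -122.632  136.446] [ 0.041  0.671  1.446 -0.941  1.455  0.585]
-102 25.0 [ 606.161 -125.463  153.612] [-0.016  0.563  1.472 -0.785  1.374  0.463]
-102 0.0 [ 600.928 -150.086  169.936] [-0.224  0.405  1.51  -0.369  1.242  0.109]
-102 -29.999999999999996 [ 588.91  -206.623  195.778] [-0.554  0.382  1.456  0.169  1.366 -0.384]
-102 -55.0 [ 576.316 -265.876  200.464] [-0.795  0.541  1.322  0.5    1.639 -0.644]
-95 36.0 [ 589.557 -120.044  136.446] [ 0.055  0.599  1.571 -0.998  1.351  0.577]
-95 25.0 [ 589.304 -122.927  153.612] [-0.007  0.492  1.584 -0.828  1.273  0.422]
-95 0.0 [ 587.111 -148.004  169.936] [-0.227  0.355  1.58  -0.374  1.181 -0.001]
-95 -29.999999999999996 [ 582.073 -205.584  195.778] [-0.554  0.38   1.458  0.159  1.385 -0.503]
-95 -55.0 [ 576.793 -265.93   200.464] [-0.778  0.577  1.267  0.463  1.702 -0.724]
-88 36.0 [ 572.163 -119.572  136.446] [ 0.062  0.527  1.693 -1.064  1.245  0.572]
-88 25.0 [ 572.264 -122.464  153.612] [-0.006  0.42   1.694 -0.874  1.17   0.379]
-88 0.0 [ 573.143 -147.622  169.936] [-0.236  0.304  1.648 -0.374  1.121 -0.119]
-88 -29.999999999999996 [ 575.16  -205.387  195.778] [-0.555  0.379  1.46   0.148  1.402 -0.622]
-88 -55.0 [ 577.274 -265.926  200.464] [-0.758  0.611  1.214  0.423  1.762 -0.806]
```

View pics/ov_ns.png

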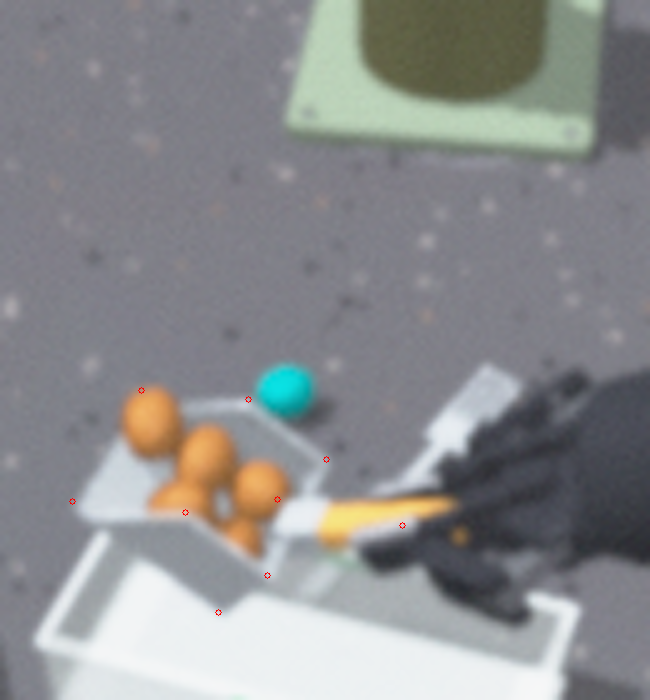

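Run:
```python
from sc import *
D=np.radians; t=D(36)
for (x,y,yaw) in ((545,-180,-99),(576,-265,-95)):
    p,R=tool(fromlip([x,y,135],D(yaw),t),D(yaw),t); st=ctrl.move_l(p,R,vel=60,threshold=15); s=sensors.read_state(); b,Rr=scoop_now(s); print(st,s["t"],s["force"],"lip",b+Rr@[40,0,0])
grab("scene","o"); overlay("scene","o",b,Rr,(20,80,200,230),4,"ov_os"); grab("top","o"); overlay("top","o",b,Rr,(290,90,470,240),4,"ov_ot")
```

```text
False 19.8667 [ 0.536 -0.002 -1.615] lip [ 545.072 -179.665  134.985]
False 21.4583 [-0.01  -0.366 -1.507] lip [ 576.113 -264.655  134.934]
```

View pics/ov_os.png

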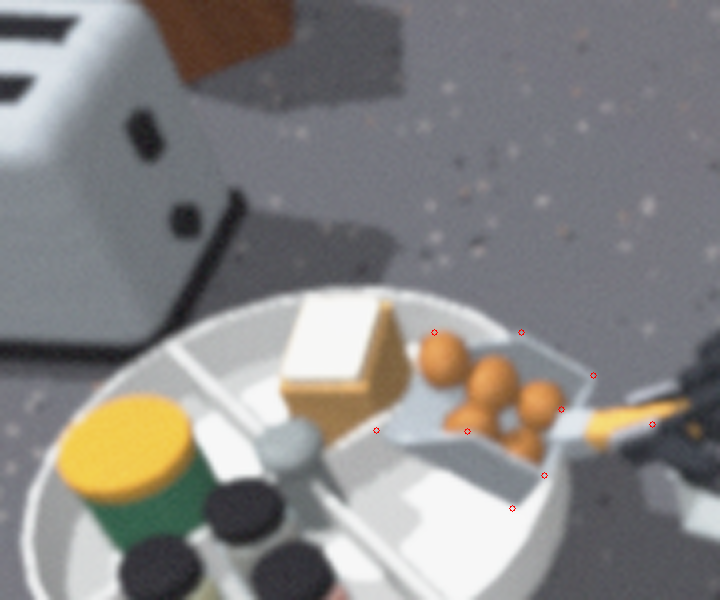

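View pics/ov_ot.png

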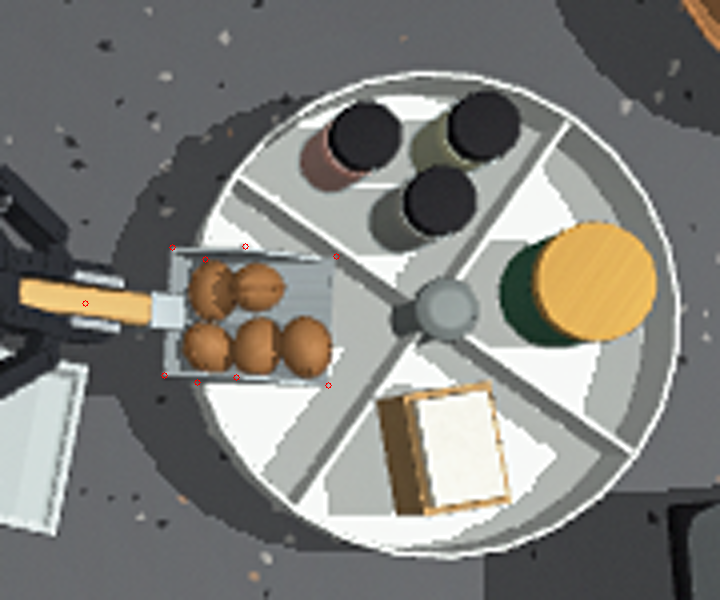

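Run:
```python
from sc import *
D=np.radians
for th,z,y in ((24,118,-262),(12,97,-258),(2,78,-256),(-12,66,-255),(-22,58,-255),(-34,56,-255),(-46,58,-253)):
    yaw=D(-91); t=D(th); p,R=tool(fromlip([576,y,z],yaw,t),yaw,t); st=ctrl.move_l(p,R,vel=70,threshold=15); s=sensors.read_state(); b,Rr=scoop_now(s); print(st,s["t"],s["force"],"lip",b+Rr@[40,0,0])
    if st: break
ctrl.hold(.2)
grab("scene","p"); overlay("scene","p",b,Rr,(20,80,200,230),4,"ov_ps"); grab("top","p"); crop(load("top","p")[0],290,90,470,240,4,"c_p")
```

```text
False 21.9417 [-0.55  -0.236 -2.536] lip [ 576.059 -262.501  119.451]
False 22.3 [-0.379  0.031 -2.2  ] lip [ 575.546 -258.611   96.85 ]
False 22.625 [ 0.824 -0.392 -2.478] lip [ 574.731 -256.223   76.953]
False 23.15 [-0.106  0.367 -1.555] lip [ 574.635 -253.854   64.433]
False 23.6 [ 0.304  0.809 -2.229] lip [ 575.147 -253.841   56.913]
False 24.1667 [ 0.188 -0.232 -1.128] lip [ 575.647 -253.844   55.452]
False 24.725 [ 0.575 -0.186 -1.516] lip [ 575.875 -252.024   57.684]
```

View pics/ov_ps.png

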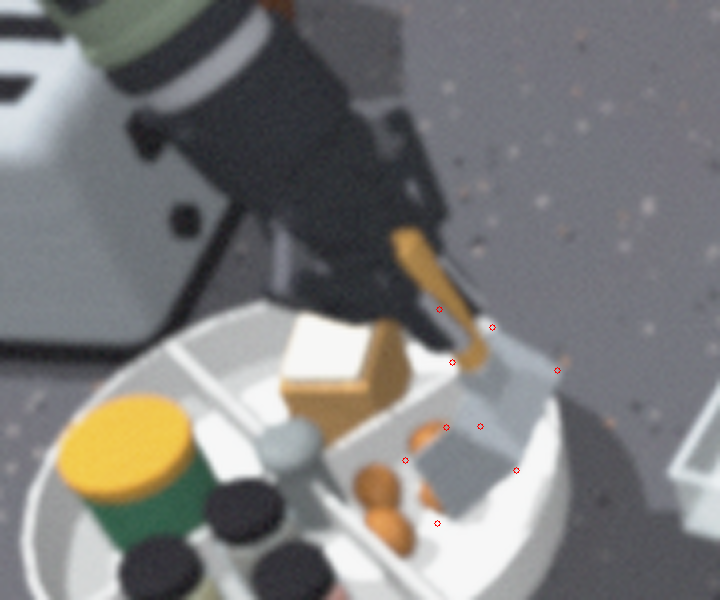

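View pics/c_p.png

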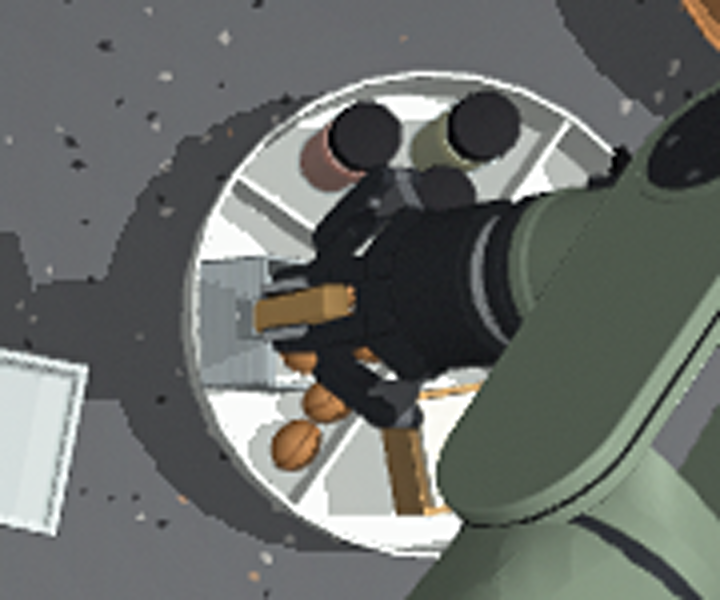

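Run:
```python
from sc import *
D=np.radians
yaw=D(-91)
for th,z,y in ((-52,60,-252),(-50,110,-240),(0,150,-190)):
    t=D(th); p,R=tool(fromlip([576,y,z],yaw,t),yaw,t); st=ctrl.move_l(p,R,vel=110,threshold=15); s=sensors.read_state(); b,Rr=scoop_now(s); print(st,s["t"],s["force"],"lip",b+Rr@[40,0,0])
    if st: break
grab("scene","q"); overlay("scene","q",b,Rr,(20,80,200,230),4,"ov_qs"); grab("top","q"); overlay("top","q",b,Rr,(270,90,470,240),4,"ov_qt")
```

```text
False 25.3083 [ 0.227  0.318 -1.262] lip [ 575.676 -252.914   59.325]
False 25.9333 [ 0.033 -0.116 -1.086] lip [ 576.143 -239.905  110.562]
False 27.5083 [ 0.653  0.001 -0.994] lip [ 575.924 -190.605  150.058]
```

View pics/ov_qs.png

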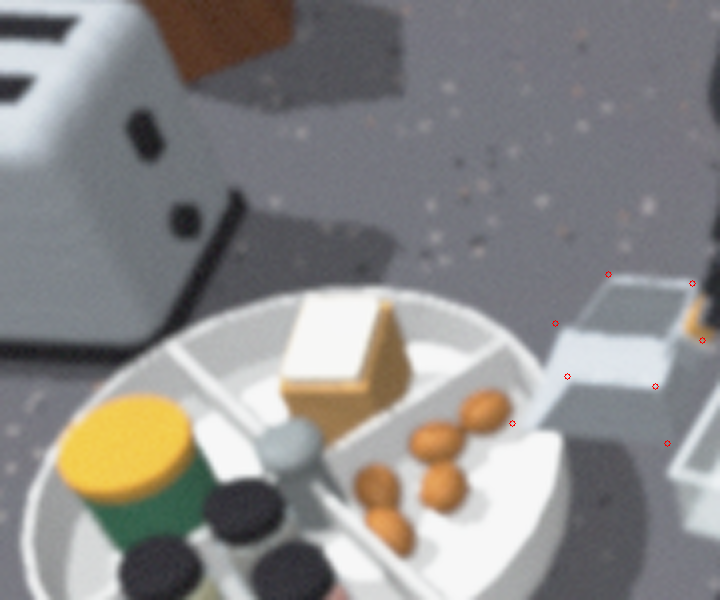

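View pics/ov_qt.png

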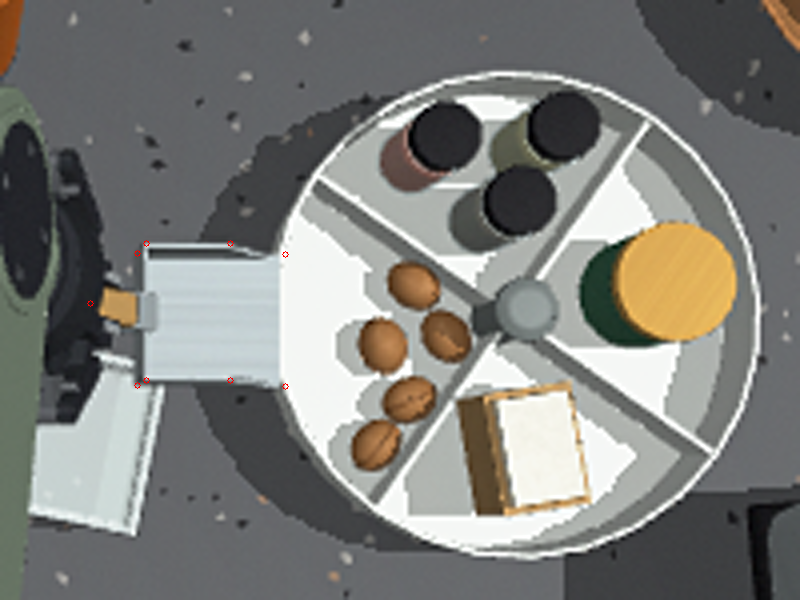

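Run:
```python
from sc import *
b=np.array([*SAU,100.])
p,R=tool([590,-100,140],np.radians(-95),0); ctrl.move_l(p,R,vel=200)
p,R=tool(b,Y0,0); ctrl.move_ptp(p,R); s=sensors.read_state(); b,Rr=scoop_now(s); print(s["t"],s["force"],b,s["grip_width"])
grab("top","r"); overlay("top","r",b,Rr,(70,160,200,260),6,"ov_r"); grab("scene","r"); overlay("scene","r",b,Rr,(310,130,440,250),5,"ov_rs")
```

```text
29.375 [-0.17  -0.075 -1.533] [499.062 253.123 100.425] 17.036456727835684
```

View pics/ov_r.png

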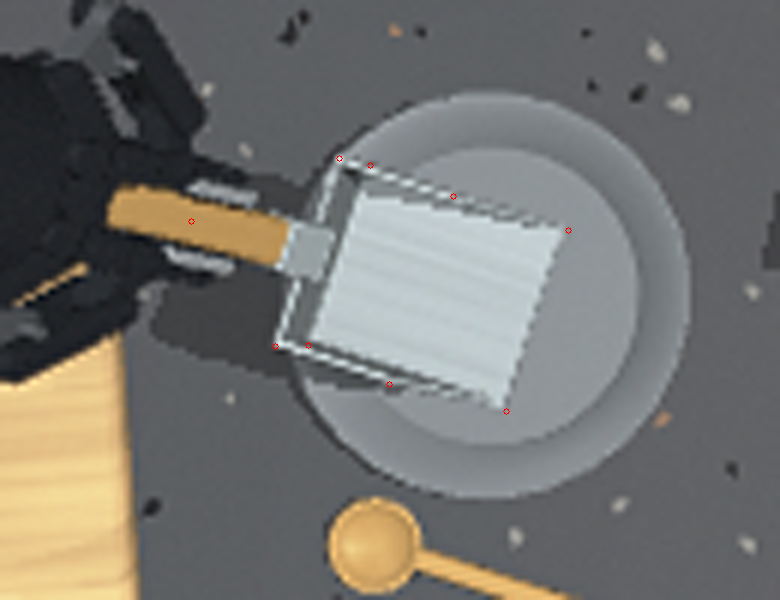

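View pics/ov_rs.png

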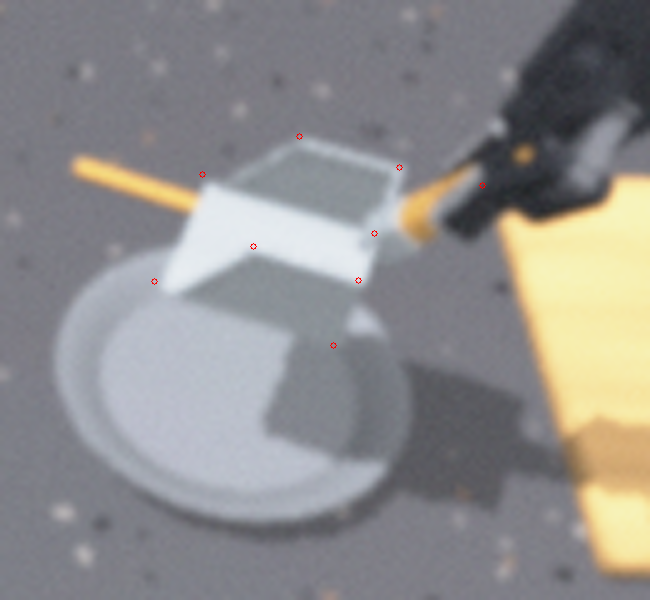

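Run:
```python
from sc import *
def fit(tag,quad):
    im,d=load("top",tag); W=cloud(d,cam("top")); m=np.zeros(d.shape,np.uint8)
    cv2.fillPoly(m,[np.int32(np.round(np.array(quad)/6+[70,160]))],1); S=W[m>0]; S=S[np.isfinite(S[:,2])]
    S=S[abs(S[:,2]-np.median(S[:,2]))<15]
    A_=np.c_[S[:,:2]-S[:,:2].mean(0),np.ones(len(S))]; c=np.linalg.lstsq(A_,S[:,2],rcond=None)[0]
    u=np.array([np.cos(Y0),np.sin(Y0)]);v=np.array([-u[1],u[0]])
    print(tag,len(S),"pitch deg",np.degrees(np.arctan(c[:2]@u)),"roll",np.degrees(np.arctan(c[:2]@v)),"z",c[2],S.mean(0))
fit("c",[(380,220),(550,255),(505,395),(335,345)])
fit("r",[(370,210),(545,245),(495,385),(325,335)])
```

```text
c 740 pitch deg 0.13853637708733849 roll -0.010630124727240632 z 116.09937473721317 [491.436 246.099 116.099]
r 734 pitch deg -1.7442078133262253 roll 0.07155400686393888 z 99.80777628173462 [495.763 253.632  99.808]
```

Run:
```python
from sc import *
f=np.load("rel.npz"); Rr,p=f["R"],f["p"]; np.savez("rel_old.npz",R=Rr,p=p)
Rd=Ro.from_euler("Y",np.radians(1.85)).as_matrix(); off=GR-Rd@GR
np.savez("rel.npz",R=Rd.T@Rr,p=Rd.T@(p-off))
s=sensors.read_state(); b,R=scoop_now(s); print("bowl",b,"nose dir",R[:,0], "pred floor z at meas pt", (b+R@[3,0,2])[2])
p,R=tool([*SAU,25],Y0,0); ctrl.move_l(p,R,vel=120); s=sensors.read_state(); b,R=scoop_now(s); print(s["t"],b,R[:,0])
grab("scene","s"); overlay("scene","s",b,R,(310,130,440,250),5,"ov_ss")
```

```text
bowl [499.875 255.456  98.125] nose dir [-0.322 -0.946 -0.032] pred floor z at meas pt 100.02653183761655
30.25 [498.528 254.591  25.08 ] [-0.32  -0.947 -0.   ]
```

View pics/ov_ss.png

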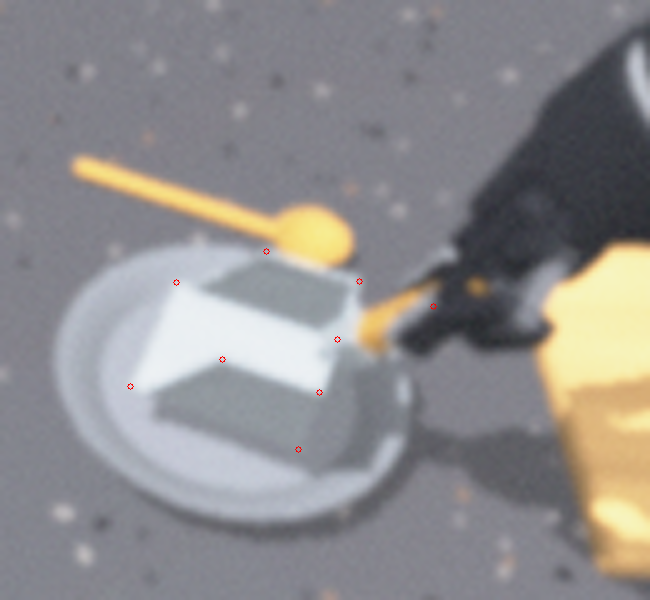

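Run:
```python
from sc import *
p,R=tool([*SAU,2],Y0,0); st=ctrl.move_l(p,R,vel=25,threshold=3); s=sensors.read_state(); b,_=scoop_now(s); print(st,s["t"],s["force"],b)
ctrl.gripper_to(45); s=sensors.read_state(); print(s["t"],s["grip_width"],s["force"])
pos,R=s["eef_pos"],s["eef_rot"]
print(ctrl.move_l(pos-115*R[:,2],R,vel=150,threshold=8)); 
pos=sensors.read_state()["eef_pos"]; ctrl.move_l(pos+[-40,60,120],vel=200)
s=sensors.read_state(); print(s["t"])
im,d=grab("top","t"); grab("scene","t"); W=cloud(d,cam("top"))
crop(im,80,160,200,280,5,"c_t")
```

```text
True 31.0167 [-0.908  1.559  4.262] [497.859 254.367   6.06 ]
31.4 44.80042621849403 [ 0.015 -0.523  0.481]
False
33.1583
```

View pics/t_scene.png

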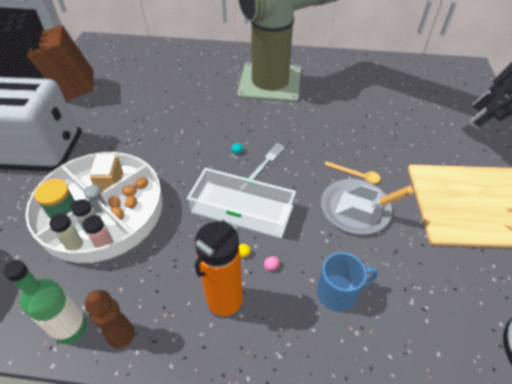

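View pics/c_t.png

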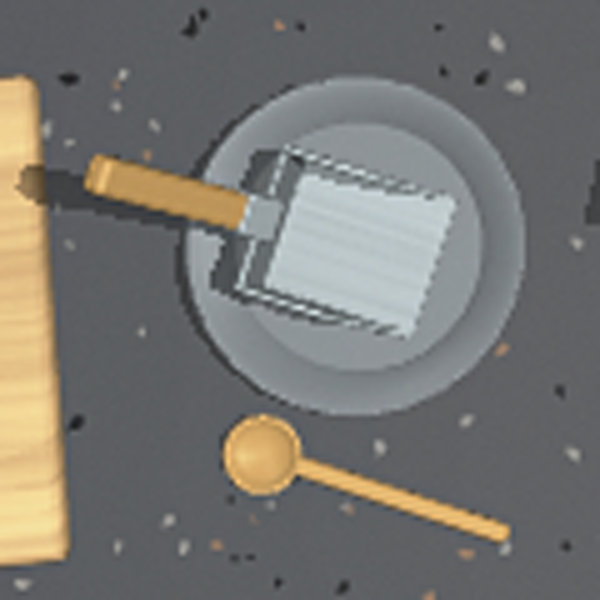

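View pics/t_top.png

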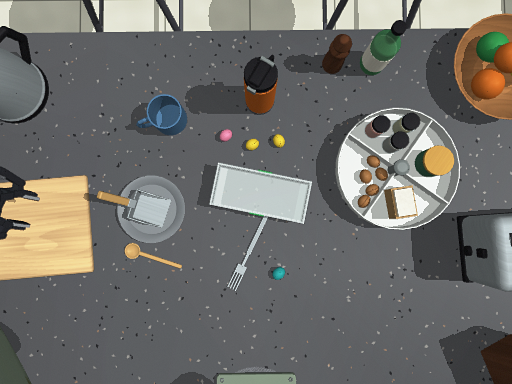

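Run:
```python
from sc import *
im,d=load("top","t"); W=cloud(d,cam("top")); c=cam("top")
L=plane(np.array([(457,199),(412,338)])/5+[80,160]-.4,7,c); u=np.array([np.cos(Y0),np.sin(Y0)]); print("bowl",L.mean(0)[:2]-40*u,"saucer",SAU)
m=np.zeros(d.shape,np.uint8); cv2.fillPoly(m,[np.int32(np.round(np.array([(310,185),(435,210),(400,315),(275,280)])/5+[80,160]))],1)
S=W[m>0]; S=S[np.isfinite(S[:,2])]; k=np.linalg.lstsq(np.c_[S[:,:2]-S[:,:2].mean(0),np.ones(len(S))],S[:,2],rcond=None)[0]; print("tilt deg",np.degrees(k[:2]),"z",k[2])
ctrl.hold(.3); ctrl.finish_job()
```

```text
bowl [498.872 254.361] saucer [498.2 254.4]
tilt deg [-0.173  0.275] z 7.954792370570317
the job is handed in; nothing more can be done
```

The walnuts are in the empty section of the turntable organizer, the scoop is back on its saucer, and the job is handed in after about 33.5 s of robot time. I took the scoop from the saucer, swept the walnuts up against the far end wall of the snack box and tipped them out low over the section.

- **Walnuts:** the last top and scene pictures show all five in the formerly empty section. One sweep brought up all five, so none are left in the box, and I saw none anywhere else.
- **Scooping:** three walnuts first jammed side by side at the scoop's nose. A small wiggle inside the box freed them.
- **Scoop:** it had slipped about 1.9° nose-down in the grip, which I measured and corrected before putting it down. It now stands level within 0.3°, about 1 mm from the saucer's centre by the top camera, and is released.
- **Contact:** the highest force I read was about 6 N. I sampled it between moves, and no move hit its force limit except the planned touch-downs.
- **Bystanders:** the flask, mug, fork, bamboo spoon, saucer and turntable look unmoved in the last pictures.
- **Disagreement:** the two cameras differed by 2–5 mm on positions. I averaged them for the box and used the top camera for the saucer.

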